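Hang the core bit on its slanted storage peg

TASK

Pick up the wide core bit by its square shank and slide it, mouth first, down along the empty slanted peg until it meets the sprung rubber stop washer, whose height on the peg is not known beforehand and must be felt. Press it home against the washer with a steady push of about 10 newtons for a second (20 N or more on the stand would damage it), then let go and leave it hanging there against the washer; leave everything else where it is.

Things in the scene. Friction and masses are not known exactly. Their poses are not given: they have to be found in the camera images.
- wide_bit_shank (a point): Point to grip on the wide steel core bit (loose, 0.24 to 0.4 kg, standing mouth down): on its axis in the square shank, 24 x 24 mm and 50 mm tall, that stands on the closed top of its tube. 116 mm above the mouth rim, 26 mm above the tube's top, 24 mm below the shank's end. z runs up the bit's axis, x and y are square to the shank's flats.
- wide_bit_mouth (a point): The centre of the wide bit's mouth rim, its lower end; same axes as the shank point. The tube is 54 mm in outer diameter and 90 mm tall, open below (bore 48 mm wide, 84 mm deep).
- peg_tip (a point): The centre of the end of the empty, fixed, smooth round aluminium peg, 43 mm in diameter, its last 16 mm tapering to 20 mm at the end. z runs along the peg's axis, up and out of its end, leaning 35 degrees from vertical to the side of the stand's -x, obliquely towards the robot; y is level.
- stand: Fixed grey foot (150 x 110 x 12 mm, origin under its centre) of the empty peg, whose end is 41 mm to its -x and 135 mm up. Round the peg a sprung black rubber stop washer (65 mm across) on a fixed clamped collar: its upper face is 40 to 76 mm below the peg's end, different every time, not measured. It gives 5 N per mm and bottoms out hard after 6 mm.
- full_stand: The other, same kind of fixed foot, whose slimmer peg already carries a slim bit (36 mm diameter, its shank's end 162 mm up and 60 mm to -x of the origin). Origin as for the first stand. Not to be touched.
- slim_bit_center (a point): A slim core bit, loose, standing on the table beside the wide one: tube 34 mm in diameter, 120 mm tall overall; this is its centre. Leave it.
- core_tall_center (a point): Loose standing concrete core, 60 mm diameter, 110 mm tall; its centre. Leave it.
- core_disc_center (a point): Loose flat concrete disc, 90 mm diameter, 30 mm tall; its centre. Leave it.
- core_short_center (a point): Loose standing concrete core, 50 mm diameter, 55 mm tall; its centre. Leave it.
- cube_sample: Loose concrete cube, 60 mm; centre of its underside. Leave it.
- sample_cup: Loose open steel cup, 72 mm diameter, 70 mm tall; centre of its underside. Leave it.
- spanner: Loose spanner lying on the table. Leave it.
- jar: Loose jar, 60 mm diameter, 80 mm tall; centre of its underside. Leave it.
There are look-alikes about, which are no part of the job. Leave any purple or red look-alike of the stand alone.

How it is judged:
By the outcome, as a careful person would: the job done as asked, in the order asked, and still so for the second after the job is handed in, with the robot touching nothing.
It also fails if it takes over 48 s, if anything falls off the work surface, if the arm or the gripper's body presses on something with over 40 N, if the wrist force passes 120 N, or if a joint passes its speed limit or range.

ROBOT

A 6-joint arm with a two-finger parallel gripper is mounted at the origin on the work surface. World frame = base frame: x ahead of the robot, y to its left, z up, the work surface at z = 0. Lengths are in m, angles in rad, forces in N, time in s.
With the tool pointing down it reaches from about 0.375 to 0.925 m from the base axis. Payload 5.7 kg.
Tool frame: the origin (TCP) lies between the finger pads; the fingertips stand 11 mm ahead of it and the grasp point (between the pads) lies 8 mm behind it; z points along the fingers, y is the line along which they close (so a half turn about z gives the same grasp; the last joint's range is limited). The gripper opens to 88 mm and grips with 3 to 60 N. Pads are 20 mm wide; open, the fingers measure 115 mm over their backs; the gripper's body (75 mm by 178 mm) begins 61 mm behind the grasp point.
Start: joints at [1.104, 0.359, 1.51, -0, 1.272, -0.115], TCP at [0.207, 0.563, 0.234] pointing down, gripper open.
Joint ranges: [-2.97, 2.97], [-1.01, 2.36], [0.21, 2.38], [-0.96, 4.11], [0.2, 2.71], [-2.98, 2.98]. Speed limits (rad/s): [2.39, 2.39, 3.14, 3.14, 3.14, 3.14].

INTERFACE

Orientations are given as a 3x3 rotation matrix whose columns are the frame's x, y, z axes.
In Python, from station import readout, viewer, manip, models gives the robot as it stands.
- The arm moves only by the tool jog_arm, never from a script. Its argument "motion" is a list of rows, each a list of 3 entries, a list of its own where there are three numbers: the shift along the tool's x, y, z in mm, then the turn about the tool's z in degrees, then the opening, from -1 (shut) to 1 (fully open). In form: [[[dx, dy, dz], spin, gripper], ...]. A call has 1 to 20 rows; each row is the pose to reach, as a shift and turn from the pose commanded when the call began, along the tool's axes at that moment; what a row does not reach only later rows make up. A row lasts 1/12 s, in which the tool goes at most 41.7 mm and 7.16 degrees, less where a joint would pass 70% of its speed; a pose out of reach is approached as far as the arm can. A call with a gripper value outside its range is refused whole. The fingers move at their own pace and stop on an object; the grip force is fixed at half the most. Time passes only in rows, so rows that repeat a pose let the fingers close. It gives the time, the measured TCP pose, the force, the opening and the grip force at its end, in the units of the state.
- readout.state(): the state, without advancing time (a new reading comes with each control period).
- viewer.snapshot(name): name is "scene" or "top"; returns (picture, depth): 420x560x3 uint8, red, green, blue; 420x560 float32, m along the optical axis (not along the pixel's ray), 0 where there is no reading.
- viewer.camera_params(name): a dict with "K" (3x3 intrinsics, pixels), "k1" (the pictures are not rectified: a ray, as slopes to the right and down, at radius r is drawn at 1 + k1 r^2 times it, then the intrinsics apply), "R" (3x3) and "t" (3): a world point X has camera coordinates R X + t. Camera axes: x right, y down, z forward; pixel columns grow to the right and rows downward; lengths in m; the calibration is good to about 2 mm. A picture is of the moment at which its call begins. camera_params takes no time and is no camera call.
- manip.job_done(): hands the job in; it is judged then, once.
Trained networks look in the newest picture that a camera, given by its name, has taken for a name from the list of things; names that differ only in an ending like _2 or _b are one class to them, and where a whole thing is asked for, a point or a joint stands for the part that bears it (a point fixed in the world has none). Each returns a list of dicts, best first, with "conf" (0 to 1); they miss things now and then, are a little off and sometimes report something else, mostly with a low value. They report only what shows in the picture. A call takes as long as a camera call. They do not tell look-alikes from the thing itself.
- models.cut_out(camera, query): "pixels" (420x560 bool, what is visible of it) and "rect" ([left, top, right, bottom] in pixels, round what is visible of it).
The state is a dict: "time": time; "joint_positions": joint angles; "joint_velocities": joint speeds; "joint_efforts": joint torques, N m; "tool_pos": TCP position; "tcp_rot": TCP orientation; "ft_force": force on the tool from outside, world axes, zero at the start; "torque": the same for the moment, N m; "width": opening from 0.0 (shut) to 1.0 (fully open); "finger_force": force on a finger pad.
Only numpy, scipy, OpenCV 4.12 (cv2) and the standard library are available. Lean on these libraries where they do the work, as an engineer would, in place of code of your own. Each camera call takes 0.05 s, during which the arm holds its last target. There are 200 camera calls.

## Working session

There is one attempt and no reset: what is moved stays moved. The work goes in short steps, Python scripts to look and compute and a tool call to move; the robot and the scene stay as the last step left them, time stands still between calls to the robot, and variables do not carry over. Pictures are saved under pics/ and viewed, at most 10 in all, crops included, and the job is handed in when it is done.

Besides the shell and the picture viewer there is one more tool, called after "Emit:" as name(argument=value, ...) on one line, values as JSON. jog_arm: Moves the arm, as the interface text tells. Its arguments: {"type":"object","properties":{"motion":{"type":"array","items":{"type":"array"}}},"required":["motion"]}

```bash
mkdir -p pics
cat > h.py <<'E'
import numpy as np, cv2
from station import readout, viewer, manip, models
def cloud(cam, depth):
    p=viewer.camera_params(cam);K=np.array(p["K"]);k1=p["k1"];R=np.array(p["R"]);t=np.array(p["t"])
    v,u=np.mgrid[0:420,0:560]
    pts=np.stack([u,v],-1).reshape(-1,1,2).astype(float)
    n=cv2.undistortPoints(pts,K,np.array([k1,0,0,0,0.])).reshape(420,560,2)
    C=np.dstack([n*depth[...,None],depth])
    return (C-t)@R
def project(cam,X):
    p=viewer.camera_params(cam)
    return cv2.projectPoints(np.atleast_2d(X).astype(float),cv2.Rodrigues(np.array(p["R"]))[0],np.array(p["t"]),np.array(p["K"]),np.array([p["k1"],0,0,0,0.]))[0].reshape(-1,2)
E
python3 - <<'E'
from h import *
for c in("scene","top"):
    im,d=viewer.snapshot(c);cv2.imwrite(f"pics/{c}0.png",im[...,::-1]);np.savez(f"{c}0.npz",im=im,d=d)
    P=cloud(c,d)
    cam=viewer.camera_params(c);print(c,-np.array(cam["R"]).T@cam["t"])
    for q in("wide_bit_shank","stand","full_stand","peg_tip"):
        for r in models.cut_out(c,q)[:4]:
            m=r["pixels"]&(d>0);print(q,round(r["conf"],2),np.round(r["rect"]),np.round(np.median(P[m],0),3) if m.any() else None, np.round(np.percentile(P[m],98,axis=0),3) if m.any() else None)
E
```

```text
scene [1.112654   0.43377016 0.9789606 ]
wide_bit_shank 0.88 [233. 165. 251. 205.] [ 0.512 -0.179  0.076] [ 0.528 -0.163  0.139]
stand 0.97 [251. 225. 309. 299.] [0.636 0.06  0.013] [0.693 0.125 0.133]
stand 0.76 [291. 160. 336. 226.] [ 0.396 -0.004  0.012] [0.457 0.061 0.133]
stand 0.7 [249.  96. 283. 156.] [ 0.258 -0.298  0.018] [ 0.317 -0.238  0.135]
full_stand 0.97 [349. 259. 417. 348.] [0.589 0.319 0.012] [0.645 0.393 0.156]
full_stand 0.39 [136. 178. 165. 206.] [ 0.662 -0.41   0.027] [ 0.699 -0.377  0.031]
full_stand 0.29 [261. 319. 330. 370.] [0.771 0.204 0.005] [0.788 0.284 0.009]
peg_tip 0.79 [304. 156. 332. 208.] [ 0.387 -0.01   0.085] [0.42  0.024 0.135]
peg_tip 0.66 [251. 100. 276. 144.] [ 0.248 -0.31   0.085] [ 0.281 -0.276  0.137]
peg_tip 0.59 [270. 226. 300. 277.] [0.628 0.053 0.086] [0.658 0.086 0.136]
top [ 0.29916053 -0.02293608  1.23275376]
wide_bit_shank 0.8 [321. 210. 346. 237.] [ 0.494 -0.187  0.09 ] [ 0.526 -0.167  0.143]
stand 0.8 [345. 290. 413. 357.] [ 0.242 -0.309  0.014] [ 0.314 -0.244  0.136]
stand 0.73 [234. 238. 299. 305.] [ 0.377 -0.018  0.013] [0.455 0.056 0.137]
stand 0.55 [217. 155. 281. 210.] [0.609 0.041 0.014] [0.692 0.12  0.137]
full_stand 0.87 [117. 168. 180. 225.] [0.569 0.305 0.013] [0.644 0.393 0.159]
peg_tip 0.78 [366. 307. 405. 341.] [ 0.24  -0.313  0.091] [ 0.28  -0.276  0.139]
peg_tip 0.6 [228. 162. 265. 188.] [0.613 0.044 0.095] [0.653 0.085 0.14 ]
peg_tip 0.59 [254. 250. 287. 284.] [ 0.377 -0.018  0.094] [0.417 0.019 0.139]
```

Run:
```python
import cv2,numpy as np
a=cv2.imread("pics/scene0.png")[80:380,120:460];cv2.imwrite("pics/s1.png",cv2.resize(a,None,fx=2.0,fy=2.0,interpolation=cv2.INTER_CUBIC)[:600])
b=cv2.imread("pics/top0.png")[130:380,90:430];cv2.imwrite("pics/t1.png",cv2.resize(b,None,fx=2.3,fy=2.3,interpolation=cv2.INTER_CUBIC)[:600])
```

```text
(no output)
```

View pics/s1.png

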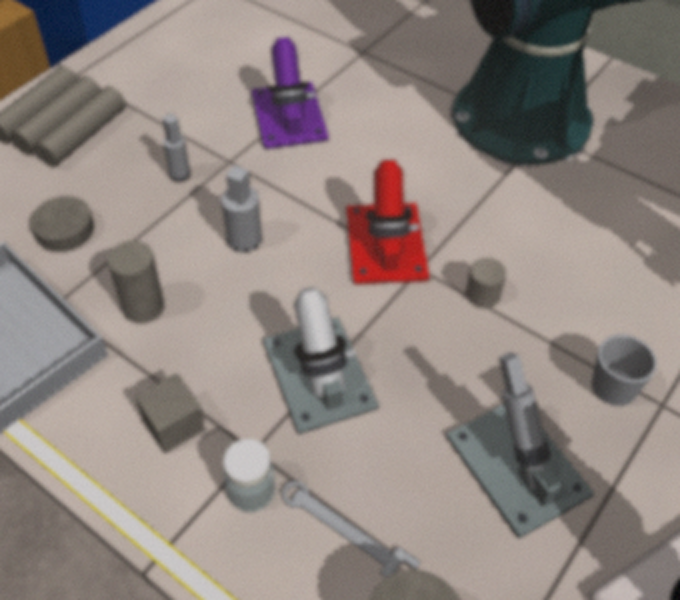

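View pics/t1.png

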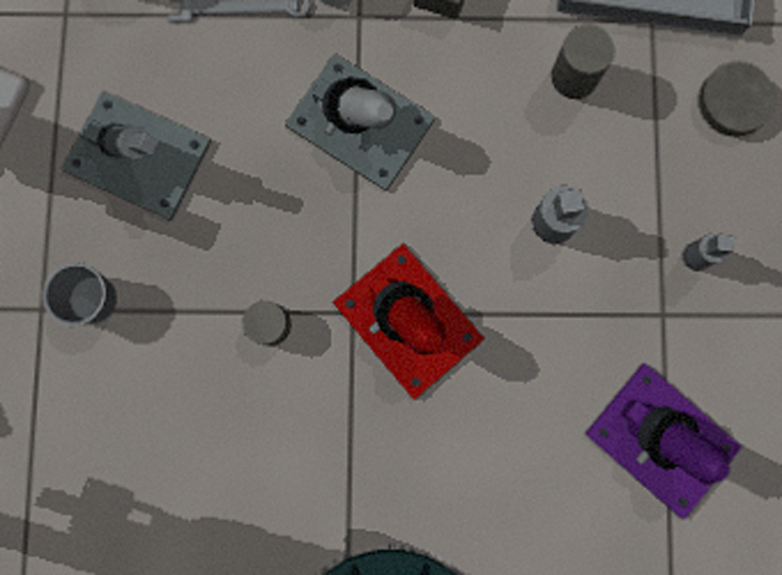

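The scene crop shows three empty pegs: purple (scene crop 288,90), red (388,220) and the grey/white one (318,340). The full stand is at (520,440). Only the grey one, at full-picture pixel (279,250), matches the description, since purple and red are the excluded look-alikes. There are two loose bits: the wide one at crop (240,210) and the slim one at (175,150). The wide one is the target.

The tool can't tilt, so I'll have to pivot the bit in the pads by hooking it on the peg. Next I'll measure both poses precisely.

```bash
cat > fit.py <<'E'
from h import *
from scipy.optimize import least_squares
T=np.radians(35)
def near(P,c,r): return P[(np.hypot(*(P[...,:2]-c).transpose(2,0,1))<r)&np.isfinite(P[...,2])]
def peg(P,x0):
    def res(x,Q):
        a=np.array([np.sin(T)*np.cos(x[3]),np.sin(T)*np.sin(x[3]),np.cos(T)])
        d=Q-x[:3];s=-d@a;r=np.linalg.norm(d+s[:,None]*a,axis=1)
        cyl=r-.0215; al=np.arctan2(.0115,.016)
        cone=(r-.010)*np.cos(al)-s*np.sin(al)
        return np.maximum(np.maximum(cyl,cone),-s)
    x=np.array(x0,float)
    for _ in range(6):
        a=np.array([np.sin(T)*np.cos(x[3]),np.sin(T)*np.sin(x[3]),np.cos(T)])
        s=-(P-x[:3])@a
        Q=P[(s>-.012)&(s<.040)&(np.abs(res(x,P))<.012)]
        x=least_squares(res,x,args=(Q,),loss="soft_l1",f_scale=.002).x
    return x,len(Q),np.std(res(x,Q))
def tube(P,c):
    Q=P[(P[:,2]>.01)&(P[:,2]<.085)]
    f=least_squares(lambda x:np.hypot(Q[:,0]-x[0],Q[:,1]-x[1])-.027,c,loss="soft_l1",f_scale=.002)
    S=P[(P[:,2]>.096)&(P[:,2]<.15)]
    def sh(x):
        d=S[:,:2]-x[:2];c_,s_=np.cos(x[2]),np.sin(x[2])
        q=np.stack([np.abs(d@[c_,s_])-.012,np.abs(d@[-s_,c_])-.012,np.abs(S[:,2]-.115)-.025],1)
        return np.linalg.norm(np.maximum(q,0),axis=1)+np.minimum(q.max(1),0)
    g=min((least_squares(sh,[*f.x,t],loss="soft_l1",f_scale=.002) for t in np.radians([0,20,45,70])),key=lambda r:r.cost)
    return f.x,g.x,len(S),np.percentile(S[:,2],95)
E
python3 - <<'E'
from fit import *
for c in("scene","top"):
    z=np.load(c+"0.npz");P=cloud(c,z["d"]).copy();P[z["d"]<=0]=np.nan
    for az in(-100,-130):
        x,n,s=peg(near(P,[.63,.05],.09),[.615,.045,.135,np.radians(az)]);print(c,"peg",np.round(x[:3],4),np.degrees(x[3]).round(1),n,s.round(4))
    L=np.array([np.cos(x[3]),np.sin(x[3])]);print(" origin est",x[:2]-.041*L)
    F=near(P,[.64,.06],.12);F=F[(F[:,2]>.006)&(F[:,2]<.02)]
    r=cv2.minAreaRect((F[:,:2]*1000).astype(np.float32));print(" foot",r,np.median(F[:,2]))
    f,g,n,zt=tube(near(P,[.51,-.18],.05),[.51,-.18]);print(" bit",f.round(4),g[:2].round(4),np.degrees(g[2]).round(1),n,zt)
s=readout.state();print(np.round(s["tcp_rot"],3),s["tool_pos"],s["ft_force"],s["width"],s["time"])
b=cv2.imread("pics/top0.png")[140:250,210:360];cv2.imwrite("pics/t2.png",cv2.resize(b,None,fx=5,fy=5,interpolation=cv2.INTER_CUBIC))
E
```

```text
scene peg [ 0.5846 -0.0259  0.1754] -114.9 0 nan
scene peg [ 0.5483 -0.0522  0.3111] -128.3 0 nan
 origin est [ 0.5737173  -0.01998708]
 foot ((622.6507568359375, 48.02061080932617), (153.00538635253906, 110.27156066894531), 57.385658264160156) 0.01006600754039054
 bit [ 0.5002 -0.1912] [ 0.5003 -0.191 ] 12.0 166 0.13913640066126884
top peg [0.6161 0.0042 0.206 ] -78.2 0 nan
top peg [ 0.6175 -0.0063  0.2205] -79.8 0 nan
 origin est [0.61025553 0.03409482]
 foot ((644.9456787109375, 55.84418869018555), (209.3875274658203, 211.7919464111328), 85.18342590332031) 0.012232228782345048
 bit [ 0.5018 -0.194 ] [ 0.5016 -0.1937] 100.4 136 0.14285963975650304
[[-0.939  0.345 -0.   ]
 [ 0.345  0.939 -0.   ]
 [ 0.    -0.    -1.   ]] [0.20672038 0.56318331 0.23357741] [-0.20805164 -0.2583843   0.1083003 ] 1.0002458846459987 0.5
  ret = _var(a, axis=axis, dtype=dtype, out=out, ddof=ddof,
  arrmean = um.true_divide(arrmean, div, out=arrmean,
  ret = ret.dtype.type(ret / rcount)
```

View pics/t2.png

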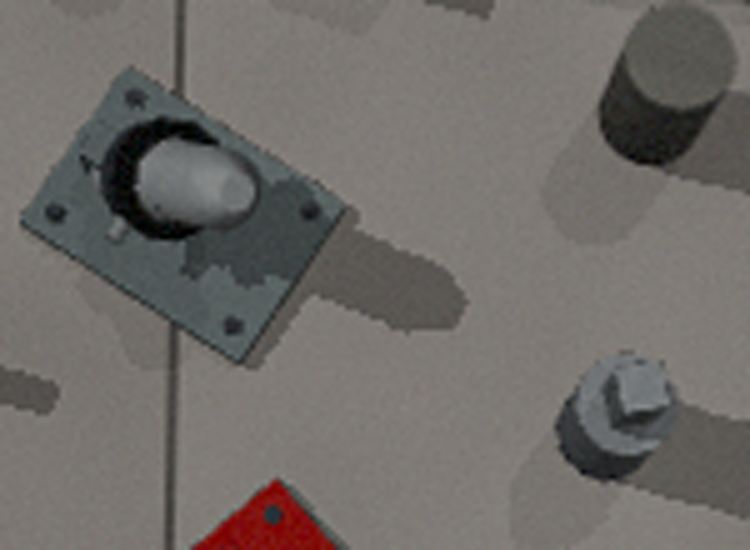

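The enlarged crop confirms both targets. The grey stand's peg tip is at full-picture pixel (256,178), leaning right and slightly down, and the wide bit's shank is at (338,217). My first guess for the peg fit was off, so I'll refit starting from the foot's centre and yaw.

```bash
python3 - <<'E' 2>/dev/null
from fit import *
for c in("scene","top"):
    z=np.load(c+"0.npz");P=cloud(c,z["d"]).copy();P[z["d"]<=0]=np.nan
    N=near(P,[.62,.045],.09)
    for az in(-110,-130):
        x,n,s=peg(N,[.6006,.0135,.135,np.radians(az)]);print(c,"peg",np.round(x[:3],4),np.degrees(x[3]).round(1),n,s.round(4))
    L=np.array([np.cos(x[3]),np.sin(x[3])]);print(" origin from peg",x[:2]-.041*L)
    F=N[(N[:,2]>.006)&(N[:,2]<.018)];
    r=cv2.minAreaRect((near(P,[.6227,.048],.105)[lambda_] if 0 else (lambda G:(G[(G[:,2]>.007)&(G[:,2]<.018)][:,:2]*1000).astype(np.float32))(near(P,[.6227,.048],.1))));print(" foot",r)
    im=z["im"].copy()
    a=np.array([np.sin(T)*L[0],np.sin(T)*L[1],np.cos(T)])
    print(" px tip",project(c,x[:3]),project(c,x[:3]-.05*a))
E
```

```text
scene peg [0.5992 0.0124 0.1326] -123.0 285 0.0015
scene peg [0.5992 0.0124 0.1326] -123.0 285 0.0015
 origin from peg [0.62149392 0.0467829 ]
 foot ((622.6507568359375, 48.02061080932617), (153.00538635253906, 110.27156066894531), 57.385658264160156)
 px tip [[274.06300116 224.7289389 ]] [[277.95003032 243.28821636]]
top peg [0.601  0.0097 0.1351] -122.7 261 0.0013
top peg [0.601  0.0097 0.1351] -122.9 261 0.0013
 origin from peg [0.62323706 0.0441544 ]
 foot ((629.3729858398438, 38.77874755859375), (157.2418975830078, 170.0008544921875), 52.888607025146484)
 px tip [[257.09181255 177.91571116]] [[248.43603781 176.24199298]]
```

```bash
cat >> h.py <<'E'
def shift(target,yaz=None):
    s=readout.state();R=np.array(s["tcp_rot"]);d=R.T@(np.array(target)-s["tool_pos"])*1000
    out=[np.round(d,1)]
    if yaz is not None:
        cur=np.degrees(np.arctan2(R[1,1],R[0,1]));out.append(round((cur-yaz+180)%360-180,1))
    return out
E
python3 -c "
from h import *
print(shift([.45,.2,.23]),shift([.501,-.1923,.23],11))"
```

```text
[array([-353.5, -257.1,    3.6])] [array([-536.6, -607.8,    3.7]), np.float64(58.8)]
```

Emit:
jog_arm(motion=[[[-353,-257,4],30,1],[[-353,-257,4],30,1],[[-353,-257,4],30,1],[[-353,-257,4],30,1],[[-353,-257,4],30,1],[[-353,-257,4],30,1],[[-353,-257,4],30,1],[[-353,-257,4],30,1],[[-353,-257,4],30,1],[[-537,-608,4],59,1],[[-537,-608,4],59,1],[[-537,-608,4],59,1],[[-537,-608,4],59,1],[[-537,-608,4],59,1],[[-537,-608,4],59,1],[[-537,-608,4],59,1],[[-537,-608,4],59,1],[[-537,-608,4],59,1],[[-537,-608,4],59,1],[[-537,-608,4],59,1]])

```text
time: 2.17
tool_pos: [0.5016, -0.1956, 0.2299]
tcp_rot: [[-0.187, 0.982, 0.001], [0.982, 0.187, -0.001], [-0.001, 0.001, -1.0]]
ft_force: [1.8, 0.4, 0.7]
width: 0.997
finger_force: 0.0
```

```bash
python3 -c "
from h import *
s=readout.state();print(s['tool_pos'],s['joint_positions'],s['time'])
print(shift([.501,-.1923,.23],11))"
```

```text
[ 0.5016223  -0.19556526  0.22992401] [-4.99791051e-01  2.73578517e-01  1.64864857e+00 -4.19171308e-04
  1.21826600e+00 -6.87968787e-01] 2.1667
[array([ 3.3,  0. , -0.1]), np.float64(-0.2)]
```

Emit:
jog_arm(motion=[[[0,0,0],0,1],[[0,0,40],0,1],[[0,0,80],0,1],[[0,0,80],0,1]])

```text
time: 2.5
tool_pos: [0.4968, -0.1903, 0.1439]
tcp_rot: [[-0.187, 0.982, -0.01], [0.982, 0.187, 0.005], [0.007, -0.009, -1.0]]
ft_force: [-1.4, 0.3, -1.3]
width: 1.0
finger_force: 0.0
```

```bash
python3 - <<'E' 2>/dev/null
from fit import *
print(shift([.501,-.1923,.108],11))
im,d=viewer.snapshot("scene");P=cloud("scene",d).copy();P[d<=0]=np.nan
f,g,n,zt=tube(near(P,[.501,-.192],.04),[.501,-.192]);print(f,g,n,zt)
cv2.imwrite("pics/s3.png",cv2.resize(im[100:240,170:310,::-1],None,fx=4,fy=4))
E
```

```text
[array([-3. ,  4.1, 35.8]), np.float64(-0.2)]
[ 0.50032163 -0.19121335] [ 0.50012798 -0.19073056  1.72742868] 162 0.1395457007579153
```

View pics/s3.png

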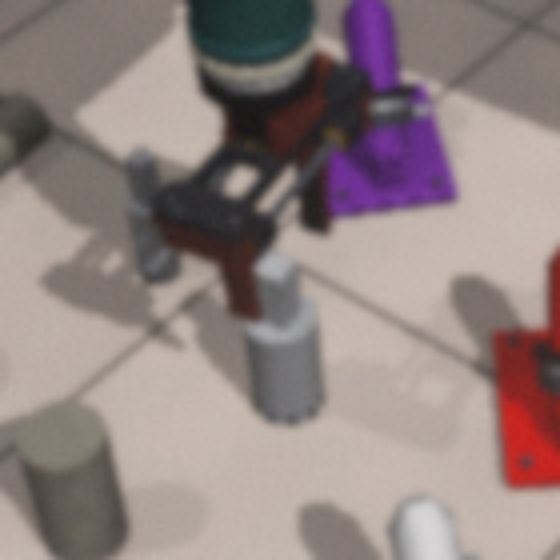

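The shank at crop (275,270) sits between the two fingers at (240,295) and (315,215), so I'll go on down and close.

Emit:
jog_arm(motion=[[[0,0,0],0,1],[[0,0,0],0,1],[[0,0,20],0,1],[[0,0,42],0,1],[[0,0,42],0,1],[[0,0,42],0,1],[[0,0,42],0,1]])

```text
time: 3.13
tool_pos: [0.5026, -0.193, 0.1096]
tcp_rot: [[-0.189, 0.982, 0.002], [0.982, 0.189, -0.001], [-0.002, 0.002, -1.0]]
ft_force: [-0.2, 1.1, 0.8]
width: 0.999
finger_force: 0.0
```

```bash
python3 -c "
from h import *
print(shift([.501,-.1923,.108],11), readout.state()['joint_velocities'])"
```

```text
[array([ 1. , -1.4,  1.6]), np.float64(-0.1)] [-0.00415375 -0.00434532 -0.00108892 -0.00118496 -0.00651366 -0.00278581]
```

Emit:
jog_arm(motion=[[[1,-1,1],0,1],[[1,-1,1],0,-1],[[1,-1,1],0,-1],[[1,-1,1],0,-1],[[1,-1,1],0,-1],[[1,-1,1],0,-1],[[1,-1,1],0,-1],[[1,-1,1],0,-1],[[1,-1,1],0,-1],[[1,-1,1],0,-1]])

```text
time: 3.97
tool_pos: [0.5001, -0.1918, 0.1066]
tcp_rot: [[-0.188, 0.982, -0.0], [0.982, 0.188, -0.0], [0.0, -0.0, -1.0]]
ft_force: [0.5, -0.5, 0.0]
width: 0.36
finger_force: 0.0
```

Emit:
jog_arm(motion=[[[0,0,0],0,-1],[[0,0,0],0,-1],[[0,0,0],0,-1],[[0,0,0],0,-1],[[0,0,0],0,-1],[[0,0,-10],0,-1],[[0,0,-25],0,-1],[[0,0,-25],0,-1],[[0,0,-25],0,-1]])

```text
time: 4.72
tool_pos: [0.501, -0.1922, 0.1326]
tcp_rot: [[-0.188, 0.982, 0.002], [0.982, 0.188, -0.001], [-0.002, 0.002, -1.0]]
ft_force: [0.0, 0.4, -2.1]
width: 0.271
finger_force: 30.0
```

```bash
python3 - <<'E' 2>/dev/null
from fit import *
im,d=viewer.snapshot("scene");P=cloud("scene",d).copy();P[d<=0]=np.nan
Q=near(P,[.501,-.192],.04);Q=Q[(Q[:,2]>.03)&(Q[:,2]<.105)]
f=least_squares(lambda x:np.hypot(Q[:,0]-x[0],Q[:,1]-x[1])-.027,[.501,-.192],loss="soft_l1",f_scale=.002).x
s=readout.state();print(f,s["tool_pos"],s["width"],s["finger_force"])
cv2.imwrite("pics/s4.png",cv2.resize(im[100:240,170:310,::-1],None,fx=4,fy=4))
# plan: tip, L; pre-insertion points
tip=np.array([.600,.011,.135]);az=np.radians(-122.9);L=np.array([np.cos(az),np.sin(az),0]);Z=np.array([0,0,1])
def tcp(Mx,Mz,th):  # mouth centre in (L,z) plane rel. tip -> TCP
    th=np.radians(th);return tip+L*(Mx+.116*np.sin(th))+Z*(Mz+.116*np.cos(th)-.008)
print("above",tcp(-.013,.045,0),shift(tcp(-.013,.045,0),-32.9),shift(s["tool_pos"]*[1,1,0]+[0,0,.29]))
E
```

```text
[ 0.50187925 -0.19163466] [ 0.50038362 -0.19188318  0.13198261] 0.2709305502523184 29.998775124549866
above [0.60706127 0.02191506 0.288     ] [array([ 189.8,  145.1, -156. ]), np.float64(43.7)] [array([-1.00e-01,  1.00e-01, -1.58e+02])]
```

View pics/s4.png

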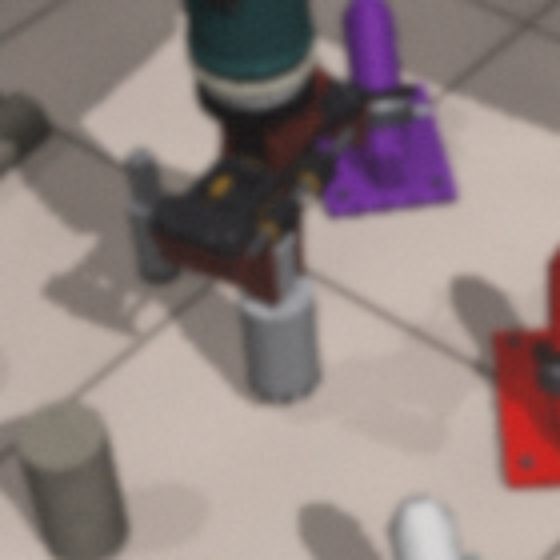

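It's holding the bit at 30 N. I'll lift it and carry it over the peg.

Emit:
jog_arm(motion=[[[0,0,-40],0,-1],[[0,0,-80],0,-1],[[0,0,-115],0,-1],[[0,0,-150],4,-1],[[20,15,-156],8,-1],[[45,34,-156],14,-1],[[75,57,-156],20,-1],[[105,80,-156],26,-1],[[135,103,-156],32,-1],[[160,122,-156],38,-1],[[178,136,-156],43.7,-1],[[190,145,-156],43.7,-1],[[190,145,-156],43.7,-1],[[190,145,-156],43.7,-1],[[190,145,-156],43.7,-1],[[190,145,-156],43.7,-1],[[190,145,-156],43.7,-1],[[190,145,-156],43.7,-1]])

```text
time: 6.27
tool_pos: [0.6065, 0.0211, 0.2878]
tcp_rot: [[0.543, 0.84, -0.0], [0.84, -0.543, -0.0], [-0.0, 0.0, -1.0]]
ft_force: [0.3, 0.0, -2.0]
width: 0.271
finger_force: 30.0
```

```bash
cat > look.py <<'E'
from fit import *
tip=np.array([.600,.011,.135]);az=np.radians(-122.9);L=np.array([np.cos(az),np.sin(az),0]);Z=np.array([0,0,1]);Y=np.array([-L[1],L[0],0])
# per-camera bias from the peg fits
BIAS={"scene":np.array([.5992,.0124,.1326])-tip,"top":np.array([.601,.0097,.1351])-tip}
def tcp(Mx,Mz,th):
    th=np.radians(th);return tip+L*(Mx+.116*np.sin(th))+Z*(Mz+.116*np.cos(th)-.008)
def bit():
    """fit the tube as a cylinder (cone-free) round the current grasp; lean in the L plane and sideways"""
    s=readout.state();G=np.array(s["tool_pos"])+[0,0,.008]
    for c in("scene","top"):
        im,d=viewer.snapshot(c);P=cloud(c,d).copy();P[d<=0]=np.nan
        P=(P-BIAS[c]).reshape(-1,3);P=P[np.isfinite(P[:,2])];P=P[np.linalg.norm(P-G,axis=1)<.13]
        def ax(x): a=np.array(L*np.sin(x[0])+Y*np.sin(x[1])+Z*np.cos(x[0]));return a/np.linalg.norm(a)
        def run(x0):
            x=np.array([x0,0,0,0.])
            for _ in range(8):
                a=ax(x);q=P-(G+x[2]*L+x[3]*Y);h=q@a;r=np.linalg.norm(q-h[:,None]*a,axis=1)
                Q=P[(h<-.03)&(h>-.112)&(abs(r-.027)<.008)]
                if len(Q)<20:return 9,x,0
                f=lambda x:(lambda q,a:np.linalg.norm(q-(q@a)[:,None]*a,axis=1)-.027)(Q-(G+x[2]*L+x[3]*Y),ax(x))
                o=least_squares(lambda x:np.r_[f(x),.05*x[2:]],x,loss="soft_l1",f_scale=.002);x=o.x
            return np.std(f(x))-len(Q)*1e-5,x,len(Q)
        b=min((run(t) for t in np.radians([0,15,30,40])),key=lambda r:r[0])
        x=b[1];M=G+x[2]*L+x[3]*Y-.116*ax(x)-tip
        print(c,"lean,side deg",np.degrees(x[:2]).round(1),"off mm",(x[2:]*1000).round(1),"mouth(L,Y,z)",(np.array([M@L,M@Y,M[2]])*1000).round(1),"n",b[2])
        yield c,im
E
python3 - <<'E' 2>/dev/null
from look import *
for c,im in bit(): cv2.imwrite(f"pics/{c}5.png",im[...,::-1])
s=readout.state();print(s["tool_pos"],s["ft_force"],shift(tcp(-.013,.045,0),-32.9))
a=cv2.imread("pics/scene5.png")[130:300,210:350];b=cv2.imread("pics/top5.png")[130:300,200:340]
cv2.imwrite("pics/both5.png",cv2.resize(np.hstack([a,b]),None,fx=2.8,fy=2.8,interpolation=cv2.INTER_CUBIC))
E
```

```text
scene lean,side deg [-0.  -0.1] off mm [0.4 0.8] mouth(L,Y,z) [-11.5   1.1  44.8] n 534
top lean,side deg [-0.1 -0.1] off mm [-0.3  0.3] mouth(L,Y,z) [-12.1   0.6  44.8] n 127
[0.60666482 0.02142444 0.28779272] [ 0.42363036 -0.02332827 -2.51384273] [array([ 0.6,  0.1, -0.2]), np.float64(0.0)]
```

View pics/both5.png

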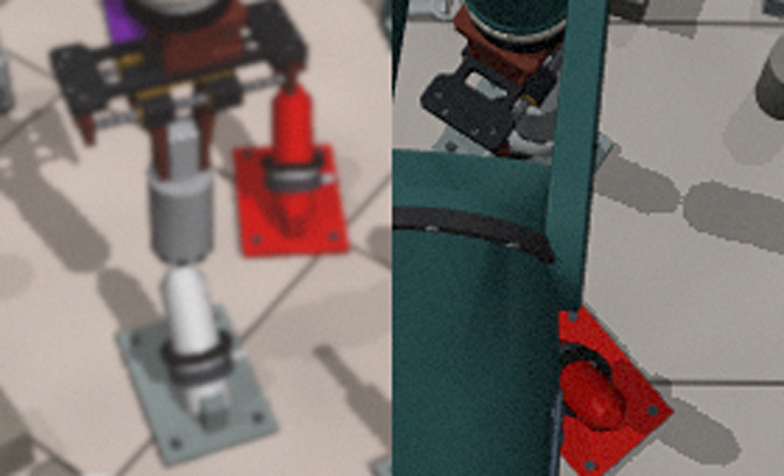

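The scene half shows the bit upright above the grey peg: mouth at crop (182,260), peg tip at (180,272). The fit puts it at 0° lean and about 0.8 mm off in Y. I'll lower it over the tip.

Emit:
jog_arm(motion=[[[0,-1,15],0,-1],[[0,-1,30],0,-1],[[0,-1,38],0,-1],[[0,-1,43],0,-1],[[0,-1,48],0,-1],[[0,-1,53],0,-1],[[0,-1,53],0,-1],[[0,-1,53],0,-1],[[0,-1,53],0,-1]])

```text
time: 7.12
tool_pos: [0.6064, 0.0226, 0.2351]
tcp_rot: [[0.542, 0.84, 0.001], [0.84, -0.542, -0.0], [0.0, 0.001, -1.0]]
ft_force: [-0.3, 1.7, -2.0]
width: 0.272
finger_force: 30.0
```

Emit:
jog_arm(motion=[[[-4,0,0.5],0,-1],[[-8,0,1.2],0,-1],[[-12,0,2],0,-1],[[-16,0,3],0,-1],[[-20,0,4],0,-1],[[-25,0,5.5],0,-1],[[-30,0,7.5],0,-1],[[-30,0,7.5],0,-1],[[-30,0,7.5],0,-1]])

```text
time: 7.87
tool_pos: [0.5895, -0.0035, 0.227]
tcp_rot: [[0.543, 0.84, -0.0], [0.84, -0.543, -0.001], [-0.001, 0.0, -1.0]]
ft_force: [1.7, -0.3, -0.8]
width: 0.272
finger_force: 30.0
```

```bash
python3 - <<'E' 2>/dev/null
from look import *
for c,im in bit(): cv2.imwrite(f"pics/{c}6.png",im[...,::-1])
print(readout.state()["ft_force"])
E
```

```text
scene lean,side deg [11.2  0.2] off mm [-4.1  1. ] mouth(L,Y,z) [ -8.7  -0.2 -13.8] n 574
top lean,side deg [10.6  0. ] off mm [-4.8  0.4] mouth(L,Y,z) [ -8.4  -0.6 -14. ] n 43
[ 0.95745978  0.5386837  -1.17768644]
```

It pivots as planned, at about 11° lean with light forces. I'll carry on with the arc.

Emit:
jog_arm(motion=[[[-5,0,2],0,-1],[[-10,0,4.5],0,-1],[[-15,0,7],0,-1],[[-19,0,9.5],0,-1],[[-23,0,12],0,-1],[[-27,0,14.5],0,-1],[[-28.5,0,15.5],0,-1],[[-28.5,0,15.5],0,-1],[[-28.5,0,15.5],0,-1]])

```text
time: 8.72
tool_pos: [0.5739, -0.0269, 0.2113]
tcp_rot: [[0.543, 0.84, -0.001], [0.84, -0.543, -0.001], [-0.001, -0.0, -1.0]]
ft_force: [2.0, 0.1, -0.6]
width: 0.269
finger_force: 30.0
```

```bash
python3 - <<'E' 2>/dev/null
from look import *
for c,im in bit(): cv2.imwrite(f"pics/{c}7.png",im[...,::-1])
print(readout.state()["ft_force"])
a=cv2.imread("pics/scene7.png")[130:300,210:350];b=cv2.imread("pics/top7.png")[130:300,200:340]
cv2.imwrite("pics/both7.png",cv2.resize(np.hstack([a,b]),None,fx=2.8,fy=2.8,interpolation=cv2.INTER_CUBIC))
E
```

```text
scene lean,side deg [24.3  0. ] off mm [-10.8   0.9] mouth(L,Y,z) [-12.6  -0.4 -21.4] n 652
top lean,side deg [24.   0.2] off mm [-11.3   0.8] mouth(L,Y,z) [-12.5  -0.9 -21.6] n 103
[ 1.51237395 -0.04840633 -1.2055198 ]
```

View pics/both7.png

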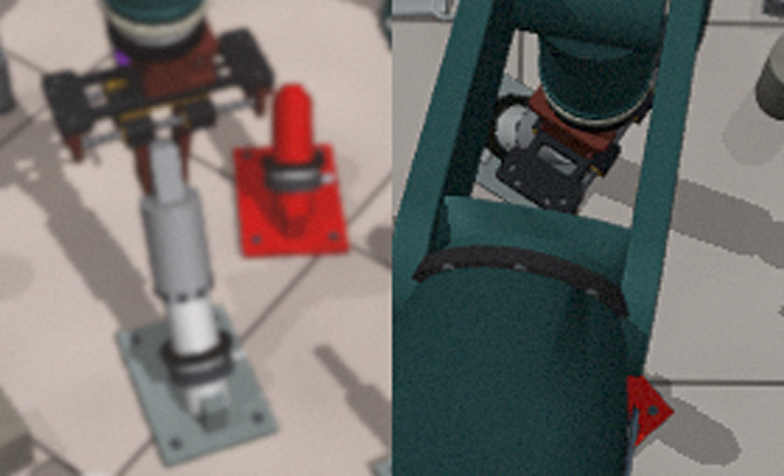

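The lean is now 24°. The shank is pivoting about 23 mm above the nominal grasp point, consistent between both fits, so I'll extend the arc to match.

Emit:
jog_arm(motion=[[[-4,0,2.8],0,-1],[[-8,0,5.8],0,-1],[[-12,0,8.8],0,-1],[[-16,0,12],0,-1],[[-19,0,14.7],0,-1],[[-19,0,14.7],0,-1],[[-19,0,14.7],0,-1]])

```text
time: 9.4
tool_pos: [0.5632, -0.0429, 0.1964]
tcp_rot: [[0.543, 0.84, -0.002], [0.84, -0.543, -0.001], [-0.001, -0.001, -1.0]]
ft_force: [1.8, 1.0, -2.0]
width: 0.267
finger_force: 30.0
```

```bash
python3 - <<'E' 2>/dev/null
from look import *
for c,im in bit(): cv2.imwrite(f"pics/{c}8.png",im[...,::-1])
print(readout.state()["ft_force"])
E
```

```text
scene lean,side deg [33.7  0.1] off mm [-17.5   1.1] mouth(L,Y,z) [-16.6  -0.7 -27.1] n 680
top lean,side deg [33.9  0.2] off mm [-16.9   0.9] mouth(L,Y,z) [-16.4  -1.  -26.8] n 244
[ 0.97397972  0.90562023 -2.13458951]
```

Emit:
jog_arm(motion=[[[2,0.8,2.5],0,-1],[[3.5,0.8,5],0,-1],[[5,0.8,7.4],0,-1],[[6.3,0.8,9],0,-1],[[6.9,0.8,9.8],0,-1],[[6.9,0.8,9.8],0,-1],[[6.9,0.8,9.8],0,-1],[[6.9,0.8,9.8],0,-1]])

```text
time: 10.17
tool_pos: [0.5684, -0.0371, 0.1872]
tcp_rot: [[0.542, 0.84, -0.0], [0.84, -0.542, -0.0], [-0.0, 0.0, -1.0]]
ft_force: [-0.4, -0.1, -2.1]
width: 0.272
finger_force: 30.0
```

```bash
python3 - <<'E' 2>/dev/null
from look import *
a=L*np.sin(T)+Z*np.cos(T)
for c in("scene","top"):
    z=np.load(c+"0.npz");P=cloud(c,z["d"])[z["d"]>0]-BIAS[c]-tip
    s=-P@a;r=np.linalg.norm(P+s[:,None]*a,axis=1)
    print(c,np.histogram(s[(r>.0255)&(r<.034)]*1000,np.arange(34,100,3)))
for c,im in bit(): pass
f=np.array(readout.state()["ft_force"]);print(f,"along peg",f@a)
E
```

```text
scene (array([ 0,  1,  0,  0,  0,  0,  0,  0,  0,  0,  0,  0,  2, 63, 29, 22,  3,
       11, 26, 38, 28]), array([34, 37, 40, 43, 46, 49, 52, 55, 58, 61, 64, 67, 70, 73, 76, 79, 82,
       85, 88, 91, 94, 97]))
top (array([ 0,  0,  0,  0,  0,  0,  0,  0,  0,  0,  0,  2, 25, 68, 46, 12,  3,
        1,  2,  5, 13]), array([34, 37, 40, 43, 46, 49, 52, 55, 58, 61, 64, 67, 70, 73, 76, 79, 82,
       85, 88, 91, 94, 97]))
scene lean,side deg [34.  -0.2] off mm [-17.2   0.7] mouth(L,Y,z) [-24.4   0.7 -36. ] n 671
top lean,side deg [33.8  0.5] off mm [-17.    1.1] mouth(L,Y,z) [-23.9  -0.2 -36.2] n 240
[-0.25321217 -0.26976822 -2.63309941] along peg -1.9481033417439055
```

By sight the washer is about 72–74 mm down, and the mouth is about 37–43 mm down. I'll advance 22 mm and then feel for it in short steps.

Emit:
jog_arm(motion=[[[1.1,0,1.6],0,-1],[[2.3,0,3.3],0,-1],[[3.4,0,4.9],0,-1],[[4.6,0,6.6],0,-1],[[5.7,0,8.2],0,-1],[[6.9,0,9.8],0,-1],[[8,0,11.5],0,-1],[[9.2,0,13.1],0,-1],[[10.3,0,14.7],0,-1],[[11.5,0,16.4],0,-1],[[12.6,0,18],0,-1],[[12.6,0,18],0,-1],[[12.6,0,18],0,-1],[[12.6,0,18],0,-1]])

```text
time: 11.43
tool_pos: [0.5752, -0.0265, 0.1692]
tcp_rot: [[0.542, 0.84, 0.0], [0.84, -0.542, -0.0], [-0.0, 0.0, -1.0]]
ft_force: [0.2, 0.1, -1.6]
width: 0.273
finger_force: 30.0
```

```bash
cat > q.py <<'E'
from look import *
a=L*np.sin(T)+Z*np.cos(T)
for i in range(2):
  for c,im in bit(): cv2.imwrite(f"pics/now_{c}.png",im[...,::-1])
  s=readout.state();f=np.array(s["ft_force"]);d=np.array(s["tool_pos"])-tip;print(f.round(2),"along peg",(f@a).round(2),"tcp s",(d@a*1000).round(1),"t",s["time"])
E
python3 q.py 2>/dev/null
```

```text
scene lean,side deg [34. -0.] off mm [-17.2   0.9] mouth(L,Y,z) [-37.    0.5 -54. ] n 659
top lean,side deg [34.3 -0.4] off mm [-16.3   0.1] mouth(L,Y,z) [-36.7   0.5 -53.6] n 224
[ 0.29 -0.25 -2.87] along peg -2.32 tcp s 53.9 t 11.5333
scene lean,side deg [34.2  0.1] off mm [-16.7   1.2] mouth(L,Y,z) [-36.9   0.5 -53.6] n 662
top lean,side deg [34.1 -0. ] off mm [-16.6   0.7] mouth(L,Y,z) [-36.5   0.3 -53.8] n 221
[ 0.93 -0.61 -3.56] along peg -2.91 tcp s 53.9 t 11.6333
```

Emit:
jog_arm(motion=[[[0.6,0,0.8],0,-1],[[1.1,0,1.6],0,-1],[[1.7,0,2.5],0,-1],[[2.3,0,3.3],0,-1],[[2.9,0,4.1],0,-1],[[3.4,0,4.9],0,-1],[[3.4,0,4.9],0,-1],[[3.4,0,4.9],0,-1]])

```text
time: 12.3
tool_pos: [0.577, -0.0236, 0.1642]
tcp_rot: [[0.542, 0.84, -0.0], [0.84, -0.542, -0.0], [-0.0, -0.0, -1.0]]
ft_force: [-0.5, -0.2, -2.8]
width: 0.272
finger_force: 30.0
```

Emit:
jog_arm(motion=[[[0.6,0,0.8],0,-1],[[1.1,0,1.6],0,-1],[[1.1,0,1.6],0,-1],[[1.1,0,1.6],0,-1]])

```text
time: 12.63
tool_pos: [0.5776, -0.0227, 0.1626]
tcp_rot: [[0.542, 0.84, -0.0], [0.84, -0.542, -0.0], [-0.0, -0.0, -1.0]]
ft_force: [0.6, 0.1, -3.1]
width: 0.271
finger_force: 30.0
```

Emit:
jog_arm(motion=[[[0.6,0,0.8],0,-1],[[1.1,0,1.6],0,-1],[[1.1,0,1.6],0,-1],[[1.1,0,1.6],0,-1]])

```text
time: 12.97
tool_pos: [0.5782, -0.0218, 0.161]
tcp_rot: [[0.542, 0.84, -0.0], [0.84, -0.542, -0.0], [-0.0, -0.0, -1.0]]
ft_force: [-1.0, -0.8, -2.0]
width: 0.273
finger_force: 30.0
```

Emit:
jog_arm(motion=[[[0.6,0,0.8],0,-1],[[0.9,0,1.2],0,-1],[[0.9,0,1.2],0,-1],[[0.9,0,1.2],0,-1]])

```text
time: 13.3
tool_pos: [0.5787, -0.021, 0.1598]
tcp_rot: [[0.543, 0.84, -0.0], [0.84, -0.543, -0.0], [-0.0, -0.0, -1.0]]
ft_force: [-0.1, -0.2, -2.6]
width: 0.27
finger_force: 30.0
```

Emit:
jog_arm(motion=[[[0.6,0,0.8],0,-1],[[0.9,0,1.2],0,-1],[[0.9,0,1.2],0,-1],[[0.9,0,1.2],0,-1]])

```text
time: 13.63
tool_pos: [0.5792, -0.0203, 0.1586]
tcp_rot: [[0.543, 0.84, -0.0], [0.84, -0.543, -0.0], [-0.0, -0.0, -1.0]]
ft_force: [-0.9, 0.4, -2.4]
width: 0.275
finger_force: 30.0
```

Emit:
jog_arm(motion=[[[0.6,0,0.8],0,-1],[[0.6,0,0.8],0,-1],[[0.6,0,0.8],0,-1]])

```text
time: 13.88
tool_pos: [0.5795, -0.0198, 0.1578]
tcp_rot: [[0.542, 0.84, -0.0], [0.84, -0.542, -0.0], [-0.0, -0.0, -1.0]]
ft_force: [-0.4, -0.5, -1.9]
width: 0.27
finger_force: 30.0
```

Emit:
jog_arm(motion=[[[0.6,0,0.8],0,-1],[[0.6,0,0.8],0,-1],[[0.6,0,0.8],0,-1]])

```text
time: 14.13
tool_pos: [0.5799, -0.0194, 0.1571]
tcp_rot: [[0.543, 0.84, 0.0], [0.84, -0.543, -0.0], [-0.0, 0.0, -1.0]]
ft_force: [-0.2, 0.5, -1.2]
width: 0.272
finger_force: 30.0
```

Emit:
jog_arm(motion=[[[0.3,0,0.4],0,-1],[[0.3,0,0.4],0,-1],[[0.3,0,0.4],0,-1]])

```text
time: 14.38
tool_pos: [0.5801, -0.0192, 0.1568]
tcp_rot: [[0.543, 0.84, 0.0], [0.84, -0.543, -0.0], [-0.0, 0.0, -1.0]]
ft_force: [-1.2, -1.8, -0.3]
width: 0.27
finger_force: 30.0
```

Contact is starting. I'll press on in half-millimetre steps.

Emit:
jog_arm(motion=[[[0.3,0,0.4],0,-1],[[0.3,0,0.4],0,-1],[[0.3,0,0.4],0,-1]])

```text
time: 14.63
tool_pos: [0.5802, -0.019, 0.1564]
tcp_rot: [[0.542, 0.84, 0.0], [0.84, -0.542, -0.0], [-0.0, 0.0, -1.0]]
ft_force: [-1.7, -1.9, 1.8]
width: 0.27
finger_force: 30.0
```

```bash
python3 q.py 2>/dev/null
```

```text
scene lean,side deg [35.2 -0.1] off mm [-15.5   0.7] mouth(L,Y,z) [-46.4   0.6 -65.4] n 696
top lean,side deg [35.4  0. ] off mm [-14.8   0.5] mouth(L,Y,z) [-46.1   0.1 -65.1] n 239
[-2.16 -2.3   1.68] along peg 3.15 tcp s 38.1 t 14.7333
scene lean,side deg [34.9 -0. ] off mm [-16.   1.] mouth(L,Y,z) [-46.5   0.7 -65.7] n 706
top lean,side deg [36.1  0.1] off mm [-13.8   0.6] mouth(L,Y,z) [-46.1  -0.  -64.4] n 250
[-1.24 -1.97  1.05] along peg 2.19 tcp s 38.1 t 14.8333
```

Emit:
jog_arm(motion=[[[0.3,0,0.4],0,-1],[[0.3,0,0.4],0,-1],[[0.3,0,0.4],0,-1]])

```text
time: 15.08
tool_pos: [0.5804, -0.0187, 0.156]
tcp_rot: [[0.542, 0.84, -0.0], [0.84, -0.542, -0.0], [-0.0, 0.0, -1.0]]
ft_force: [-2.7, -2.1, 4.0]
width: 0.271
finger_force: 30.0
```

Emit:
jog_arm(motion=[[[0.2,0,0.3],0,-1],[[0.2,0,0.3],0,-1],[[0.2,0,0.3],0,-1]])

```text
time: 15.33
tool_pos: [0.5805, -0.0186, 0.1557]
tcp_rot: [[0.543, 0.84, -0.0], [0.84, -0.543, -0.0], [-0.0, 0.0, -1.0]]
ft_force: [-3.1, -3.4, 3.8]
width: 0.271
finger_force: 30.0
```

Emit:
jog_arm(motion=[[[0.2,0,0.3],0,-1],[[0.2,0,0.3],0,-1],[[0.2,0,0.3],0,-1]])

```text
time: 15.58
tool_pos: [0.5806, -0.0185, 0.1555]
tcp_rot: [[0.542, 0.84, -0.0], [0.84, -0.542, -0.001], [-0.0, 0.0, -1.0]]
ft_force: [-3.6, -4.5, 4.6]
width: 0.271
finger_force: 30.0
```

Run:
```python
from look import *
a=L*np.sin(T)+Z*np.cos(T)
F=[]
for i in range(4):
    F.append(readout.state()["ft_force"]); viewer.snapshot("scene")
F=np.array(F);print(F.round(2),F.mean(0)@a)
```

```text
[[-3.61 -4.47  4.58]
 [-3.29 -3.8   4.95]
 [-3.33 -5.26  5.57]
 [-3.58 -4.72  6.11]] 7.613128902173501
```

Net push on the washer is about 9.8 N. I'll hold it for a bit over a second.

Emit:
jog_arm(motion=[[[0,0,0],0,-1],[[0,0,0],0,-1],[[0,0,0],0,-1],[[0,0,0],0,-1],[[0,0,0],0,-1],[[0,0,0],0,-1],[[0,0,0],0,-1],[[0,0,0],0,-1],[[0,0,0],0,-1],[[0,0,0],0,-1],[[0,0,0],0,-1],[[0,0,0],0,-1],[[0,0,0],0,-1],[[0,0,0],0,-1],[[0,0,0],0,-1]])

```text
time: 17.03
tool_pos: [0.5806, -0.0185, 0.1555]
tcp_rot: [[0.542, 0.84, 0.0], [0.84, -0.542, -0.001], [-0.0, 0.0, -1.0]]
ft_force: [-2.8, -5.0, 4.8]
width: 0.27
finger_force: 30.0
```

Emit:
jog_arm(motion=[[[-0.2,0,-0.3],0,-1],[[-0.5,0,-0.7],0,-1],[[-0.8,0,-1.1],0,-1],[[-0.8,0,-1.1],0,-1],[[-0.8,0,-1.1],0,-0.3],[[-0.8,0,-1.1],0,0.2],[[-0.8,0,-1.1],0,0.2],[[-0.8,0,-1.1],0,0.2],[[-0.8,0,-1.1],0,1],[[-0.8,0,-1.1],0,1],[[-0.8,0,-1.1],0,1],[[-0.8,0,-1.1],0,1],[[-0.8,0,-1.1],0,1],[[-0.8,0,-1.1],0,1],[[-0.8,0,-1.1],0,1]])

```text
time: 18.28
tool_pos: [0.5802, -0.0189, 0.1564]
tcp_rot: [[0.543, 0.84, -0.0], [0.84, -0.543, -0.0], [-0.0, 0.0, -1.0]]
ft_force: [0.3, -0.3, -0.7]
width: 0.999
finger_force: 0.0
```

Emit:
jog_arm(motion=[[[0,0,-10],0,1],[[0,0,-25],0,1],[[0,0,-50],0,1],[[0,0,-85],0,1],[[0,0,-120],0,1],[[0,0,-150],0,1],[[0,0,-150],0,1],[[0,0,-150],0,1],[[0,0,-150],0,1]])

```text
time: 19.03
tool_pos: [0.5797, -0.0188, 0.3064]
tcp_rot: [[0.543, 0.84, -0.0], [0.84, -0.543, -0.0], [-0.0, -0.0, -1.0]]
ft_force: [0.6, -0.8, -0.4]
width: 1.002
finger_force: 0.0
```

Run:
```python
from h import *
im,_=viewer.snapshot("scene");b,_=viewer.snapshot("top");print(readout.state()["ft_force"])
cv2.imwrite("pics/end.png",cv2.resize(np.hstack([im[80:380,130:450],b[110:410,160:420]])[...,::-1],(780,403),interpolation=cv2.INTER_CUBIC))
```

```text
[ 0.37965207 -0.43128261 -0.12397437]
```

View pics/end.png

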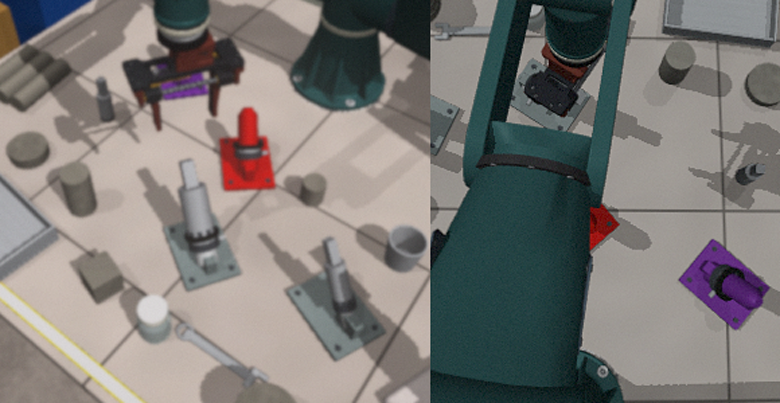

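The end picture shows the wide bit on the grey peg at (195,200), its mouth against the washer at (203,240). The gripper is clear at (185,90) and everything else is where it was. I'll hand the job in.

```bash
python3 -c "
from station import manip
print(manip.job_done())"
```

```text
the job is handed in; nothing more can be done
None
```

The wide bit is on the grey slanted peg, hanging against its washer; I pressed it home at about 10 N for just over a second, let go, disturbed nothing else, and handed the job in at about 19 s.

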